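# Turn the tube rotator's loading cup to the top

## Task

The spoked wheel of the tube rotator has stopped with its orange loading cup low down. Turn the wheel by gently pushing one spoke after another with the fingertips until the orange cup points straight up, ready to take a vial. Do not grip or lift anything, leave the stand and the other things on the bench where they are, and finish with the hand clear.

Things in the scene. Friction and masses are not known exactly. Their poses are not given: they have to be found in the camera images.
- stand: stand of the tube rotator: dark base plate 190 wide (y) x 170 deep (x) x 18 high on rubber feet, with a white motor box 100 wide x 75 deep whose top is 200 above the table; about 3 kg, loose on the table. Origin on the table directly under the wheel's hub; own x runs along the axle from the wheel back into the motor box (box starts 37 behind the wheel's plane, base plate runs from 40 before to 130 behind it), y lies in the wheel's plane, z up
- hub (a point): centre of the wheel, on the level axle, 185 above the table; axes as the stand's. The wheel is upright, in the stand's y-z plane, and has no rim: an aluminium hub 56 dia x 22 thick and five spokes 72 degrees apart, each a round bar 12 dia. Four spokes end in black balls 22 dia centred 120 from the axle (outermost point 131); the fifth carries the orange cup. Nothing of the stand rises more than 15 above the axle
- cup (a point): centre of the open mouth of the orange loading cup, 137 from the axle; the cup is round, 30 dia x 42 long (95 to 137 from the axle), and its own z points outward along its spoke, out of the mouth
- rotor (a joint): angle of the wheel about the stand's x axis, rad, not limited and not wrapped: 0 (or 2 pi) = orange cup straight up, pi/2 = cup level towards the stand's -y, pi = cup straight down. It turns freely either way many times over, held by a steady friction of about 0.12 N m (1 to 2 N at a spoke's end); it does not coast and stays where it is left. Starts between 2.0 and 4.28
- conical_flask: conical glass flask with green contents, 68 dia x 115 high; bystander, origin under its centre, z up as it stands at the start
- dropper_bottle: small brown bottle with a black cap, 35 dia x 78 high; bystander, origin under its centre, z up as it stands at the start
- petri_dish: flat clear dish, 64 dia x 15 high; bystander, origin under its centre, z up as it stands at the start
- vial: small capped vial, 18 dia x 47 high, standing; bystander, origin under its centre, z up as it stands at the start
- bung: red rubber stopper, 33 dia x 28 high; bystander, origin under its centre, z up as it stands at the start
- ph_pen: yellow pen-shaped meter lying flat, 148 x 34 x 22; bystander, origin under its centre, z up as it stands at the start
- marker: white marker pen lying flat, 130 x 17 x 15; bystander, origin under its centre, z up as it stands at the start

How it is judged (in metres and radians):
At the end, for the whole second after the job is handed in: The cup's spoke is within 0.12 rad (7 degrees) of straight up and the wheel at rest; the stand is upright and within 40 mm of where it began; every bystander is within 30 mm of its place (angle between cup's own z axis and vertical below 0.12 rad and velocity of joint rotor between -0.05 and 0.05 rad/s and distance of stand from where it was at the start of the episode below 0.04 m and angle between stand's own z axis and vertical below 0.03 rad and distance of each of conical_flask, dropper_bottle, petri_dish, vial, bung, ph_pen, marker from where it was at the start of the episode below 0.03 m); the robot touches nothing.
It fails at once if the stand is lifted off the table (more than 10 mm) or tipped (more than 0.15 rad) (height (world z) of stand above 0.01 m or angle between stand's own z axis and vertical above 0.15 rad).
It fails at once if the stand is shoved more than 40 mm (distance of stand from where it was at the start of the episode above 0.04 m).
It fails at once if the wheel is gripped or pushed roughly: fingers press on it with more than 35 N (contact force between the fingers and stand above 35 N).
It fails at once if a bystander is picked up (its origin more than 15 mm above the table) or moved more than 30 mm (distance of any of conical_flask, dropper_bottle, petri_dish, vial, bung, ph_pen, marker from where it was at the start of the episode above 0.03 m or height (world z) of any of conical_flask, dropper_bottle, petri_dish, vial, bung, ph_pen, marker above 0.015 m).
It also fails if it takes over 45 s, if anything falls off the work surface, if the arm or the gripper's body presses on something with over 40 N, if the wrist force passes 120 N, or if a joint passes its speed limit or range.

## Robot

A 6-joint arm with a two-finger parallel gripper is mounted at the origin on the work surface; the furniture and walls round the work are solid. World frame = base frame: x ahead of the robot, y to its left, z up, the work surface at z = 0. Lengths are in mm, angles in rad, forces in N, time in s.
With the tool pointing down it reaches from about 300 to 775 mm from the base axis. Payload 14.6 kg.
Tool frame: the origin (TCP) lies at the centre of the arm's flange, where the gripper is bolted on; the fingertips stand 199 mm ahead of it and the grasp point (between the pads) lies 180 mm ahead of it; z points along the fingers, y is the line along which they close (so a half turn about z gives the same grasp; the last joint's range is limited). The gripper opens to 94 mm and grips with 3 to 60 N. Pads are 16 mm wide; open, the fingers measure 119 mm over their backs; the gripper's body (75 mm by 177 mm) begins 78 mm behind the grasp point.
Start: joints at [1.26, 0.3, 1.521, -0, 1.321, -0.067], TCP at [132.764, 533.727, 404.646] pointing down, gripper open.
Joint ranges: [-3.03, 3.03], [-0.79, 2.21], [0.23, 2.52], [-1.04, 4.18], [0, 3.07], [-2.55, 2.55]. Speed limits (rad/s): [2.22, 2.22, 2.57, 3.14, 3.14, 3.14].

## Interface

Orientations are given as [roll, pitch, yaw] about the fixed x, y, z axes, in that order (R = Rz(yaw) Ry(pitch) Rx(roll)).
In Python, from cell import manip, optics, workorder gives the robot as it stands.
- The arm moves only by the tool step_arm, never from a script. Its argument "increments" is a list that holds one entry, the list of rows, each a list of 7 numbers: the turn, a rotation vector about the tool's x, y, z as a fraction of full scale, then the shift along the tool's x, y, z as a fraction of full scale, then the closure, from -1 (fully open) to 1 (shut). In form: [[[wx, wy, wz, tx, ty, tz, fingers], ...]]. A call has 1 to 5 rows; each row shifts and turns the commanded pose from where the row before left it, along the tool's axes as they then stand; what a row does not reach is not made up. Full scale, the value 1, is 40 mm for a shift and 45 degrees for a turn. A row lasts 1/10 s, in which the tool goes at most 50 mm and 8.59 degrees, less where a joint would pass 70% of its speed; a pose out of reach is approached as far as the arm can. A call with a number of a shift or a turn outside -1 to 1 is refused whole. A call with a gripper value outside its range is refused whole. The fingers move at their own pace and stop on an object; "newtons" is the grip in N (left out, the last holds). Time passes only in rows, so rows that do not move let the fingers close. It gives the time, the measured TCP pose, the force, the opening and the grip force at its end, in the units of the state.
- manip.read_state(): the state, without advancing time (a new reading comes with each control period).
- optics.camera(name): name is "side" or "top" or "wrist"; returns a dict with "frame" (400x640x3 uint8, red, green, blue), "range_z" (400x640 float32, mm along the optical axis (not along the pixel's ray), 0 where there is no reading), "mtx" (3x3 intrinsics, pixels), "distortion" ([k1, k2, p1, p2, k3] as OpenCV has them; the pictures are not rectified), "cam_to_world" (4x4, takes a point from camera to world coordinates). Camera axes: x right, y down, z forward; pixel columns grow to the right and rows downward; lengths in mm; the calibration is good to about 2 mm. A picture is of the moment at which its call begins.
- workorder.sign_off(): hands the job in; it is judged then, once.
The state is a dict: "clock": time; "joints": joint angles; "qd": joint speeds; "effort": joint torques, N m; "eef_pos": TCP position; "eef_rot": TCP orientation; "wrist_force": force on the tool from outside, world axes, zero at the start; "moment": the same for the moment, N m; "finger_gap": finger opening in mm; "finger_force": force on a finger pad.
Only numpy, scipy, OpenCV 4.12 (cv2) and the standard library are available. Lean on these libraries where they do the work, as an engineer would, in place of code of your own. Each camera call takes 0.05 s, during which the arm holds its last target. There are 200 camera calls.

## Working session

There is one attempt and no reset: what is moved stays moved. The work goes in short steps, Python scripts to look and compute and a tool call to move; the robot and the scene stay as the last step left them, time stands still between calls to the robot, and variables do not carry over. Pictures are saved under pics/ and viewed, at most 10 in all, crops included, and the job is handed in when it is done.

Besides the shell and the picture viewer there is one more tool, called after "Call:" as name([rows], argument=value, ...), one row to a line, values as JSON. step_arm: Moves the arm, as the interface text tells. Its arguments: {"type":"object","properties":{"increments":{"type":"array","items":{"type":"array","items":{"type":"array","items":{"type":"number"}}}},"newtons":{"type":"number"}},"required":["increments"]}

```bash
mkdir -p pics; ls; cat > h.py <<'E'
import numpy as np, cv2
from cell import manip, optics, workorder
def world(c,uv,d):
    uv=np.atleast_2d(np.float64(uv)); 
    n=cv2.undistortPoints(uv[:,None],c["mtx"],np.array(c["distortion"]))[:,0]
    p=np.c_[n,np.ones(len(n))]*np.reshape(d,(-1,1))
    T=c["cam_to_world"]; return p@T[:3,:3].T+T[:3,3]
def cloud(c,mask):
    v,u=np.nonzero(mask&(c["range_z"]>0)); return np.c_[u,v],world(c,np.c_[u,v],c["range_z"][v,u])
E
python3 - <<'E'
from h import *
np.set_printoptions(precision=3,suppress=True)
for n in ("side","top"):
    c=optics.camera(n); cv2.imwrite(f"pics/{n}.png",c["frame"][:,:,::-1]); print(n,c["cam_to_world"],c["mtx"])
    np.savez(f"{n}.npz",**{k:np.array(v) for k,v in c.items()})
print(manip.read_state())
E
```

```text
pics
side [[  -0.977   -0.079    0.2    161.7  ]
 [  -0.215    0.34    -0.915 1371.991]
 [   0.004   -0.937   -0.35   727.782]
 [   0.       0.       0.       1.   ]] [[518.253   0.    322.936]
 [  0.    518.253 190.522]
 [  0.      0.      1.   ]]
top [[  -0.011   -0.99     0.141  279.155]
 [  -1.       0.013    0.009  -33.572]
 [  -0.011   -0.141   -0.99  1339.009]
 [   0.       0.       0.       1.   ]] [[425.129   0.    316.988]
 [  0.    425.129 203.41 ]
 [  0.      0.      1.   ]]
{'clock': 0.1, 'joints': array([ 1.26 ,  0.3  ,  1.521, -0.   ,  1.321, -0.067]), 'qd': array([ 0.002, -0.001, -0.003,  0.001, -0.   , -0.   ]), 'effort': array([  0.003, -53.264, -35.328,   0.071,   0.023,  -0.   ]), 'eef_pos': array([132.764, 533.716, 404.154]), 'eef_rot': array([-3.141, -0.   ,  2.898]), 'wrist_force': array([0.434, 0.111, 0.318]), 'moment': array([-0.057, -0.008,  0.036]), 'finger_force': 0.0, 'finger_gap': 93.93761743586268}
```

View pics/side.png

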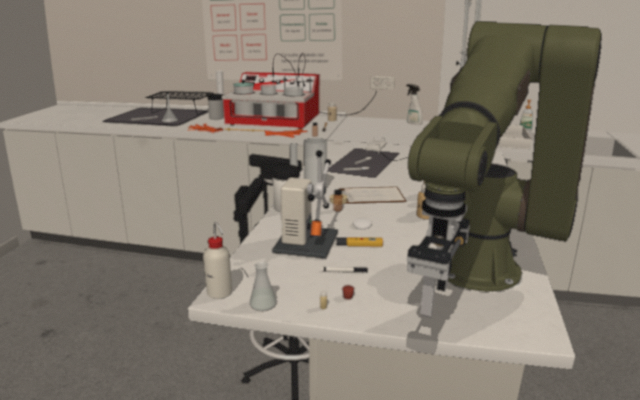

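View pics/top.png

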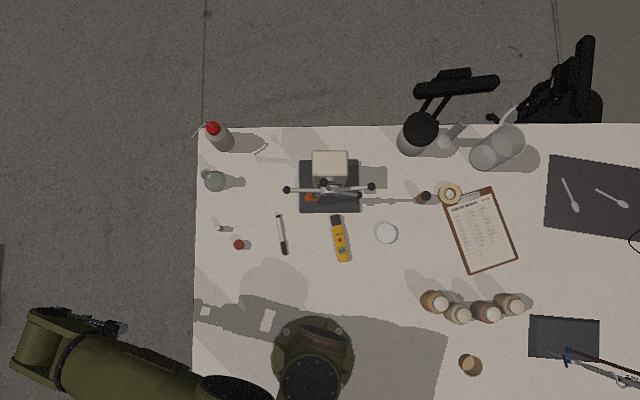

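The side view shows the stand at about (305,215), with the orange cup low at (316,228). The top view shows the wheel's spokes from (287,189) to (372,187), the motor box at (330,163) and the cup at (310,197).

```bash
python3 - <<'E'
from h import *
np.set_printoptions(precision=1,suppress=True)
for n in ("top","side"):
    c=dict(np.load(n+".npz")); hsv=cv2.cvtColor(c["frame"],cv2.COLOR_RGB2HSV)
    full=np.ones(c["range_z"].shape,bool)
    if n=="top":
        uv,P=cloud(c,full); roi=(uv[:,0]>270)&(uv[:,0]<390)&(uv[:,1]>140)&(uv[:,1]<225)
        uv,P=uv[roi],P[roi]
        box=P[(P[:,2]>190)&(P[:,2]<210)&(uv[:,1]<175)&(uv[:,0]>305)&(uv[:,0]<355)]
        r=cv2.minAreaRect(np.float32(box[:,:2])); print("boxtop",r,box[:,2].mean())
        base=P[(P[:,2]>12)&(P[:,2]<26)]; print("base",cv2.minAreaRect(np.float32(base[:,:2])),len(base))
        hi=P[(P[:,2]>60)&(uv[:,1]>176)]; print("wheel",len(hi),hi.min(0),hi.max(0))
        h,w=c["frame"].shape[:2]
        crop=cv2.resize(c["frame"][140:225,270:390,::-1],None,fx=5,fy=5,interpolation=cv2.INTER_CUBIC)
    else: crop=cv2.resize(c["frame"][130:270,250:400,::-1],None,fx=4,fy=4,interpolation=cv2.INTER_CUBIC)
    cv2.imwrite(f"pics/{n}_c.png",crop)
    m=(hsv[...,0]<14)&(hsv[...,1]>170)&(hsv[...,2]>120)
    uv,P=cloud(c,m); k=(P[:,2]>20)&(P[:,2]<300)&(P[:,0]>300)&(P[:,0]<700)&(abs(P[:,1])<200); print("orange",n,k.sum(),uv[k].mean(0) if k.any() else '',P[k].mean(0) if k.any() else '')
E
```

```text
boxtop ((557.0546264648438, -57.41141128540039), (99.81659698486328, 70.13533782958984), 88.93070220947266) 200.2175913708876
base ((506.731689453125, -71.13276672363281), (350.229736328125, 209.20103454589844), 89.44213104248047) 1706
wheel 1091 [ 462.9 -173.3   60.8] [524.1  71.  317.8]
orange top 46 [311.  199.8] [468.5  -4.7  89.1]
orange side 108 [315.8 228.1] [480.4   8.3  86.4]
```

View pics/top_c.png

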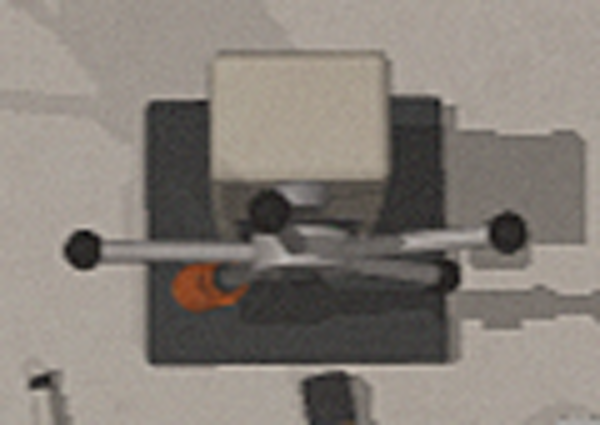

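View pics/side_c.png

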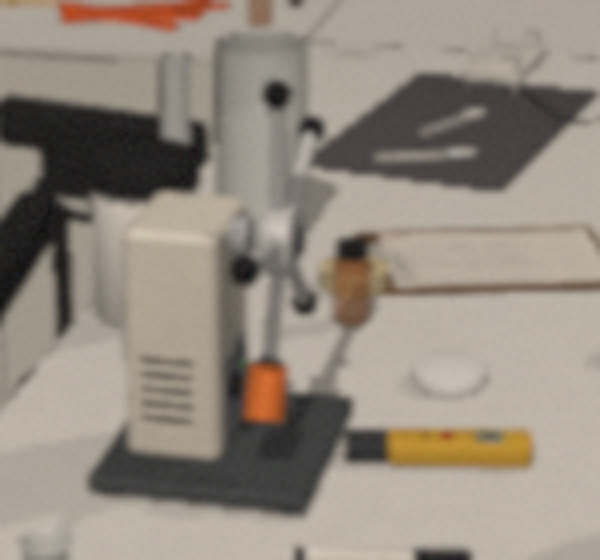

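The crops show four black balls, with one spoke almost upright. The cup is low on the +y side. I'll pin down the hub, the yaw and the angle numerically while moving the hand up.

```bash
cat >> h.py <<'E'
def balls(c,px):
    out=[]
    for u,v in px:
        d=c["range_z"][int(v)-1:int(v)+2,int(u)-1:int(u)+2]; out.append(world(c,(u,v),np.median(d[d>0])+10)[0])
    return np.array(out)
E
python3 - <<'E'
from h import *
np.set_printoptions(precision=3,suppress=True)
c=dict(np.load("top.npz")); B=balls(c,[(286.6,189.8),(324,182),(371.6,186.4),(358.4,195.4)])
print(B); hub=np.array([482.5,-57.4,185]); d=B-hub; print(np.hypot(d[:,1],d[:,2]), np.arctan2(-d[:,1],d[:,2]))
print("plane dx/dy",np.polyfit(B[:,1],B[:,0],1))
E
```

```text
[[ 479.39    58.708  205.7  ]
 [ 480.495  -42.038  303.583]
 [ 479.493 -167.306  239.934]
 [ 478.437 -144.563  100.608]]
[117.939 119.574 122.87  121.324] [-1.394 -0.129  1.107  2.34 ]
plane dx/dy [  0.003 479.666]
```

Call:
step_arm([
  [[0,0,0.188,0,0,-0.4,1],[0,0,0.188,0,0,-0.4,1],[0,0,0.188,0,0,-0.4,1],[0,0,0.188,0,0,-0.4,1],[0,0,0.188,0,0,-0.4,1]],
], newtons=10)

```text
clock: 0.6
eef_pos: [132.8, 533.7, 485.0]
eef_rot: [-3.141, 0.0, 2.153]
wrist_force: [0.9, -0.8, 0.1]
finger_gap: 57.3
finger_force: 0.0
```

Call:
step_arm([
  [[0,0,0.188,0,0,-0.4,1],[0,0,0.188,0,0,-0.4,1],[0,0,0.188,0,0,-0.4,1],[0,0,0.188,0,0,-0.4,1],[0,0,0,0,0,0,1]],
])

```text
clock: 1.1
eef_pos: [132.7, 533.5, 550.2]
eef_rot: [3.141, -0.003, 1.566]
wrist_force: [-0.2, 0.4, -0.0]
finger_gap: 17.8
finger_force: 0.0
```

Call:
step_arm([
  [[0,0,0,-0.9,0.58,0,1],[0,0,0,-0.9,0.58,0,1],[0,0,0,-0.9,0.58,0,1],[0,0,0,-0.9,0.58,0,1],[0,0,0,-0.9,0.58,0,1]],
])

```text
clock: 1.6
eef_pos: [248.9, 352.0, 547.5]
eef_rot: [-3.141, 0.001, 1.575]
wrist_force: [1.4, -0.1, 1.2]
finger_gap: 0.6
finger_force: 0.0
```

Call:
step_arm([
  [[0,0,0,-0.9,0.58,0,1],[0,0,0,-0.9,0.58,0,1],[0,0,0,-0.9,0.58,0,1],[0,0,0,-0.9,0.58,0,1],[0,0,0,-0.9,0.58,0,1]],
])

```text
clock: 2.1
eef_pos: [364.6, 171.6, 547.7]
eef_rot: [-3.141, 0.0, 1.574]
wrist_force: [0.4, 0.9, 1.2]
finger_gap: 0.3
finger_force: 0.0
```

Call:
step_arm([
  [[0,0,0,-0.9,0.58,0,1],[0,0,0,-0.9,0.58,0,1],[0,0,0,-0.9,0.58,0,1],[0,0,0,-0.9,0.58,0,1],[0,0,0,0,0,0,1]],
])

```text
clock: 2.6
eef_pos: [458.4, 25.9, 546.7]
eef_rot: [-3.139, 0.0, 1.57]
wrist_force: [0.5, 0.6, 0.4]
finger_gap: 0.4
finger_force: 0.0
```

Call:
step_arm([
  [[0,0,0,-0.3,0.28,0.4,1],[0,0,0,-0.3,0.28,0.4,1],[0,0,0,0,0,0.5,1],[0,0,0,0,0,0.5,1],[0,0,0,0,0,0,1]],
])

```text
clock: 3.1
eef_pos: [478.7, 5.5, 473.7]
eef_rot: [-3.137, -0.0, 1.573]
wrist_force: [-0.1, 0.4, 0.1]
finger_gap: 0.7
finger_force: 0.0
```

```bash
python3 - <<'E'
from h import *
c=optics.camera("side"); cv2.imwrite("pics/s2.png",cv2.resize(c["frame"][80:270,220:440,::-1],None,fx=3,fy=3,interpolation=cv2.INTER_CUBIC))
E
```

```text
(no output)
```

View pics/s2.png

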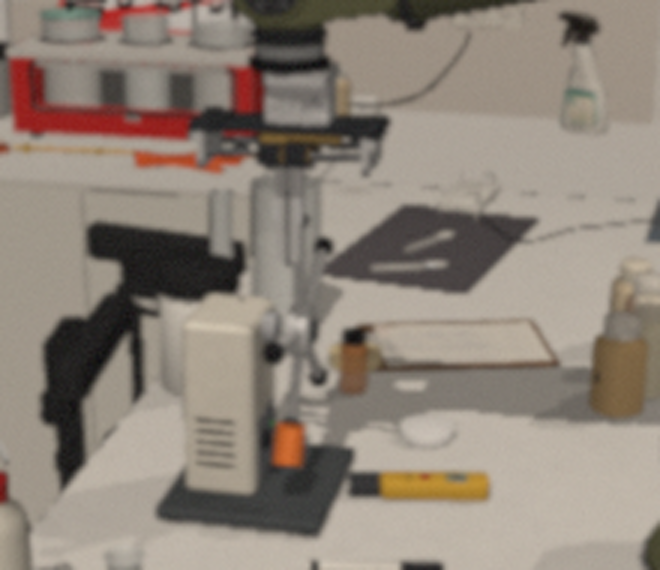

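Fingertips are beside the upright spoke in the wheel plane, at crop position (295,290). Now the first stroke.

Call:
step_arm([
  [[0,0,0,-0.25,0,0,1],[0,0,0,-0.25,0,0,1],[0,0,0,-0.25,0,0,1],[0,0,0,-0.25,0,0,1],[0,0,0,-0.25,0,0,1]],
])

```text
clock: 3.65
eef_pos: [478.8, -45.9, 476.9]
eef_rot: [3.141, 0.0, 1.569]
wrist_force: [-0.3, 1.6, 0.6]
finger_gap: 0.6
finger_force: 0.6
```

Call:
step_arm([
  [[0,0,0,-0.25,0,0,1],[0,0,0,-0.25,0,0.02,1],[0,0,0,-0.25,0,0.04,1],[0,0,0,-0.25,0,0.05,1],[0,0,0,-0.25,0,0.05,1]],
])

```text
clock: 4.15
eef_pos: [478.8, -95.7, 469.9]
eef_rot: [-3.141, -0.0, 1.569]
wrist_force: [0.4, 2.5, -0.9]
finger_gap: 0.4
finger_force: 0.8
```

Call:
step_arm([
  [[0,0,0,-0.25,0,0.12,1],[0,0,0,-0.25,0,0.15,1],[0,0,0,-0.25,0,0.15,1],[0,0,0,-0.2,0,0.18,1],[0,0,0,-0.15,0,0.18,1]],
])

```text
clock: 4.65
eef_pos: [478.7, -139.7, 438.4]
eef_rot: [-3.141, -0.0, 1.569]
wrist_force: [0.3, 1.9, 0.9]
finger_gap: 0.4
finger_force: 0.7
```

Call:
step_arm([
  [[0,0,0,-0.15,0,0.12,1],[0,0,0,-0.15,0,0.12,1],[0,0,0,0,0,0,1],[0,0,0,0.12,0,-0.25,1],[0,0,0,0,0,-0.9,1]],
])

```text
clock: 5.15
eef_pos: [478.7, -145.8, 474.0]
eef_rot: [-3.137, -0.001, 1.569]
wrist_force: [-0.5, -0.1, 0.9]
finger_gap: 0.4
finger_force: 0.0
```

Call:
step_arm([
  [[0,0,0,0,0,-0.9,1],[0,0,0,0,0,-0.9,1],[0,0,0,0,0,-0.3,1],[0,0,0,0.9,0,0,1],[0,0,0,0.9,0,0,1]],
])

```text
clock: 5.65
eef_pos: [478.6, -73.6, 559.6]
eef_rot: [3.141, 0.0, 1.567]
wrist_force: [0.6, 0.6, 0.3]
finger_gap: 0.2
finger_force: 0.0
```

Call:
step_arm([
  [[0,0,0,0.9,0,0,1],[0,0,0,0.9,0,0,1],[0,0,0,0,0,0,1]],
])

```text
clock: 5.95
eef_pos: [478.6, 0.9, 559.6]
eef_rot: [3.141, -0.0, 1.572]
wrist_force: [0.1, -0.1, -0.2]
finger_gap: 0.7
finger_force: 0.0
```

```bash
python3 - <<'E'
from h import *
c=optics.camera("side"); cv2.imwrite("pics/s3.png",cv2.resize(c["frame"][80:270,220:440,::-1],None,fx=3,fy=3,interpolation=cv2.INTER_CUBIC))
c=optics.camera("top"); cv2.imwrite("pics/t3.png",cv2.resize(c["frame"][140:240,260:400,::-1],None,fx=5,fy=5,interpolation=cv2.INTER_CUBIC))
np.savez("top.npz",**{k:np.array(v) for k,v in c.items()})
E
```

```text
(no output)
```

View pics/t3.png

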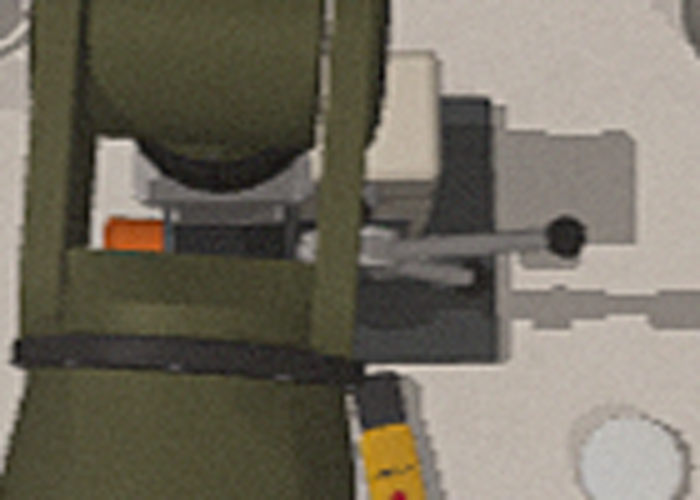

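View pics/s3.png

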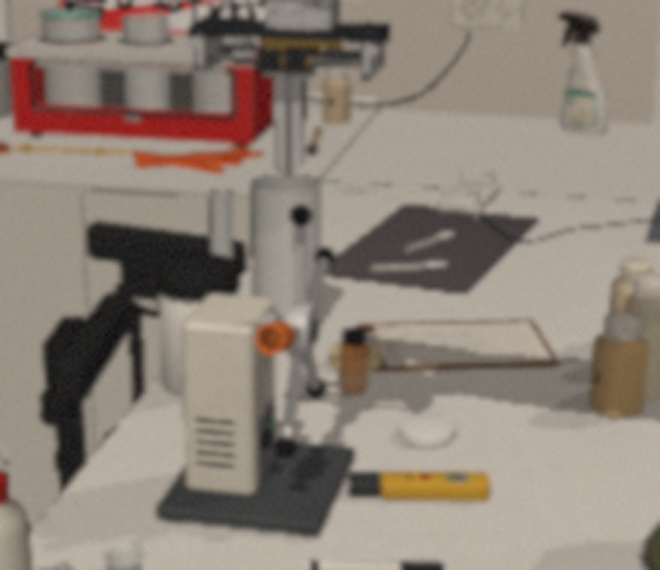

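The wheel turned as planned: the cup is now near level on +y (at (275,338) in the side crop) and the next spoke is upright. The pushed ball is at (567,237) in the top crop. Second stroke next.

```bash
python3 - <<'E'
from h import *
c=dict(np.load("top.npz")); B=balls(c,[(373.4,187.4)]); d=B-[480,-57,185]; print(B,np.hypot(d[:,1],d[:,2]),np.arctan2(-d[:,1],d[:,2]))
E
```

```text
[[ 479.08336303 -173.56895977  227.05223039]] [123.92220327] [1.22457712]
```

Call:
step_arm([
  [[0,0,0,0,0,0.7,1],[0,0,0,0,0,0.7,1],[0,0,0,0,0,0.7,1],[0,0,0,-0.25,0,0,1],[0,0,0,-0.25,0,0,1]],
])

```text
clock: 6.55
eef_pos: [479.0, -23.5, 476.3]
eef_rot: [3.141, 0.0, 1.568]
wrist_force: [0.4, 0.4, 0.7]
finger_gap: 0.4
finger_force: 0.0
```

Call:
step_arm([
  [[0,0,0,-0.25,0,0,1],[0,0,0,-0.25,0,0,1],[0,0,0,-0.25,0,0,1],[0,0,0,-0.25,0,0,1],[0,0,0,-0.25,0,0.02,1]],
])

```text
clock: 7.05
eef_pos: [478.8, -73.0, 474.7]
eef_rot: [3.142, -0.0, 1.569]
wrist_force: [1.0, 1.7, -0.5]
finger_gap: 0.3
finger_force: 0.8
```

Call:
step_arm([
  [[0,0,0,-0.25,0,0.04,1],[0,0,0,-0.25,0,0.05,1],[0,0,0,-0.25,0,0.05,1],[0,0,0,-0.25,0,0.12,1],[0,0,0,-0.25,0,0.15,1]],
])

```text
clock: 7.55
eef_pos: [478.7, -123.0, 457.9]
eef_rot: [3.141, 0.0, 1.569]
wrist_force: [0.5, 1.5, -0.4]
finger_gap: 0.5
finger_force: 0.7
```

Call:
step_arm([
  [[0,0,0,-0.2,0,0.15,1],[0,0,0,-0.2,0,0.18,1],[0,0,0,-0.15,0,0.18,1],[0,0,0,-0.15,0,0.15,1],[0,0,0,-0.05,0,0.15,1]],
])

```text
clock: 8.05
eef_pos: [478.7, -152.3, 424.7]
eef_rot: [-3.141, -0.002, 1.569]
wrist_force: [0.3, 4.0, -0.2]
finger_gap: 0.2
finger_force: 2.3
```

```bash
python3 - <<'E'
from h import *
print(manip.read_state()["eef_pos"],manip.read_state()["wrist_force"])
c=optics.camera("top"); f=c["frame"][140:240,260:400]
hsv=cv2.cvtColor(c["frame"],cv2.COLOR_RGB2HSV)
uv,P=cloud(c,(hsv[...,0]<14)&(hsv[...,1]>150)&(hsv[...,2]>80)); k=(P[:,2]>150)&(P[:,2]<330)&(P[:,0]>440)&(P[:,0]<520); print("orange top",k.sum(),P[k].mean(0) if k.any() else "")
c2=optics.camera("side"); hsv=cv2.cvtColor(c2["frame"],cv2.COLOR_RGB2HSV)
uv,P=cloud(c2,(hsv[...,0]<14)&(hsv[...,1]>150)&(hsv[...,2]>80)); k=(P[:,2]>150)&(P[:,2]<340)&(P[:,0]>440)&(P[:,0]<520); print("orange side",k.sum(),P[k].mean(0),np.percentile(P[k],[5,95],axis=0))
a=cv2.resize(f[:,:,::-1],None,fx=3,fy=3); b=cv2.resize(c2["frame"][110:250,260:380,::-1],None,fx=3,fy=3)
o=np.zeros((420,780,3),np.uint8); o[:300,:420]=a; o[:,420:]=b; cv2.imwrite("pics/f4.png",o)
E
```

```text
[ 478.6746423  -152.27760882  424.72869965] [ 0.26039029  4.04986671 -0.24953424]
orange top 122 [480.72185415 -58.62383988 302.45372287]
orange side 113 [478.98537541 -46.01638234 304.05182167] [[469.84328383 -59.74832308 284.30339748]
 [488.70334441 -38.42404759 320.72803408]]
```

View pics/f4.png

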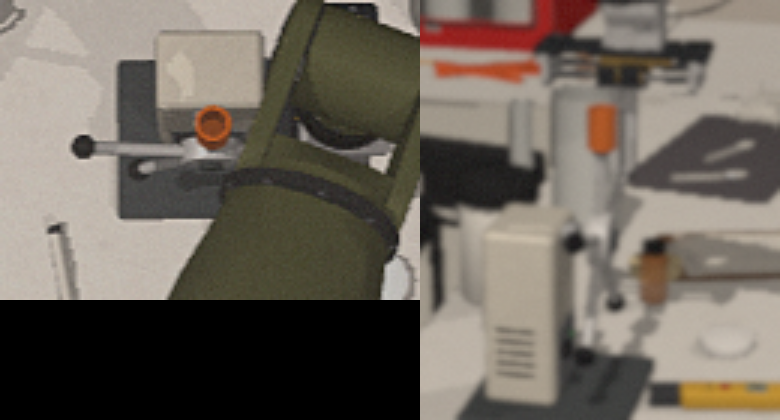

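The cup stands upright at (213,125) in the top crop, with its centre within about 2 mm of the hub line. I'll back off the way I came and check from the cleared position.

Call:
step_arm([
  [[0,0,0,0.12,0,-0.15,1],[0,0,0,0.04,0,-0.3,1],[0,0,0,0,0,-0.8,1],[0,0,0,0,0,-0.9,1],[0,0,0,0,0,-0.9,1]],
])

```text
clock: 8.65
eef_pos: [478.2, -145.3, 550.8]
eef_rot: [3.14, 0.001, 1.569]
wrist_force: [0.4, 0.1, -0.2]
finger_gap: 0.2
finger_force: 0.0
```

Call:
step_arm([
  [[0,0,0,0,0,-0.9,1],[0,0,0,-0.9,0,0,1],[0,0,0,-0.9,0,0,1],[0,0,0,-0.9,0,0,1],[0,0,0,-0.9,0,0,1]],
])

```text
clock: 9.15
eef_pos: [477.8, -290.6, 585.6]
eef_rot: [3.14, 0.002, 1.569]
wrist_force: [0.5, 0.6, 0.9]
finger_gap: 0.2
finger_force: 0.0
```

Call:
step_arm([
  [[0,0,0,-0.9,0,0,1],[0,0,0,-0.9,0,0,1],[0,0,0,0,0,0,1]],
])

```text
clock: 9.45
eef_pos: [477.6, -364.8, 583.9]
eef_rot: [-3.141, 0.0, 1.566]
wrist_force: [0.1, -0.3, -0.6]
finger_gap: 0.4
finger_force: 0.0
```

```bash
python3 - <<'E'
from h import *
print(manip.read_state()["eef_pos"])
c=optics.camera("top"); hsv=cv2.cvtColor(c["frame"],cv2.COLOR_RGB2HSV)
uv,P=cloud(c,(hsv[...,0]<14)&(hsv[...,1]>150)&(hsv[...,2]>80)); k=(P[:,2]>150)&(P[:,2]<330)&(P[:,0]>440)&(P[:,0]<520); print(P[k].mean(0),P[k].max(0),P[k].min(0))
g=hsv[...,2]; pts=[]
for u0,v0 in((287.7,189),(373,187)):
    r=(slice(int(v0)-7,int(v0)+8),slice(int(u0)-9,int(u0)+10)); m=(g[r]<50)&(c["range_z"][r]<1210); v,u=np.nonzero(m); pts.append((u.mean()+r[1].start,v.mean()+r[0].start)); print(m.sum(),pts[-1])
B=balls(c,pts); d=B-[480,-57,185]; print(B,np.hypot(d[:,1],d[:,2]),np.arctan2(-d[:,1],d[:,2]))
uv,P=cloud(c,np.ones(g.shape,bool)); b=P[(P[:,2]>190)&(P[:,2]<210)&(abs(P[:,0]-557)<70)&(abs(P[:,1]+57)<60)&(P[:,0]>515)]; print(cv2.minAreaRect(np.float32(b[:,:2])))
cv2.imwrite("pics/t5.png",cv2.resize(c["frame"][110:270,200:420,::-1],None,fx=3,fy=3))
E
```

```text
[ 477.58991969 -364.77319638  583.90237945]
[480.28112278 -59.09542375 304.8756917 ] [517.24132941 -46.65845657 326.84610145] [465.09502338 -76.85500906 170.91344372]
18 (np.float64(287.55555555555554), np.float64(188.11111111111111))
20 (np.float64(373.3), np.float64(187.3))
[[ 480.78206302   54.70328541  223.50078939]
 [ 480.02280988 -173.77700959  223.35019996]] [118.1521678 122.9130091] [-1.23887756  1.25348745]
((554.6654052734375, -57.3854866027832), (99.79314422607422, 74.83699798583984), 88.79752349853516)
```

View pics/t5.png

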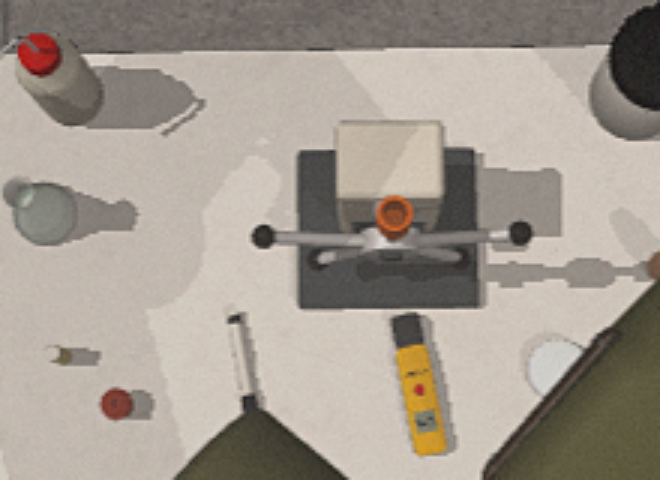

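The cup points straight up at (394,215). The side balls, at (263,237) and (520,233), are at the same height and at −1.24 and +1.25 rad, so the error is about 0.01 rad. The stand and the bystanders haven't moved, and the hand is clear.

```bash
python3 -c "
from h import *
print(workorder.sign_off())"
```

```text
the job is handed in; nothing more can be done
None
```

The orange cup now points straight up, within about 0.01 rad by the last camera check; two gentle spoke pushes took about 9.5 s, the stand and bystanders stayed put, the hand is clear, and the job is handed in (sign-off returned no verdict).

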